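Slide the mandrel case into its dock and bolt it in

TASK

Push the heavy upright wooden mandrel case across the bench into its low-railed dock until it is fully home and square against the dock's back stop, then push the brass keeper bolt fully across in front of it. The case is tall and tips easily, so push it low near its base: it must slide flat on the bench, never lifted or tipped, and the barrel, jar, pad-seating tool and screwdriver must be left where they are.

Things in the scene. Friction and masses are not known exactly. Their poses are not given: they have to be found in the camera images.
- case: Upright dark wood case of steel mandrels, 0.65-0.95 kg, loose, on a base board 96 mm deep (x), 90 wide (y), 24 thick. Tower 60 deep, 90 wide, to 140 mm up, at the board's +x end, so a 36 mm toe ledge juts at -x; brass handle to 164 mm. Origin: mid-underside. x points into the dock within 15 deg at the start. Pushed in +x on the board's edge it slides (3-7 N); pushed in its upper half it tips.
- dock: Low wooden U fixed to the bench, open to its -x. Origin at bench level where the centre of the case's underside belongs when home; x points into the dock. Back stop face at x=+48 mm, 24 mm tall. Side rails 14 mm tall, inner faces at y=-55 and +55 mm (10 mm play a side) up to x=-72 mm, then flaring out to x=-108, y=+-72 mm. No floor: the case slides on the bench.
- keeper (a joint): Brass slide bolt on the dock's +y side, 0 (drawn back, clear of the mouth) to 0.060 m (fully across), moving along dock -y; needs about 2 N and stays where left. Starts at 0 to 0.008. Bar at dock x=-68 to -57 mm, 14 to 24 mm above the bench; it passes in front of the case only when that is home.
- keeper_post (a point): On the axis of the upright brass post of the bolt, 44 mm above the bench; post 12 mm thick, top at 64 mm, 16 mm cap. At joint value q it is at dock x=-62.5 mm, y=155 mm-q. Push it to dock -y from its +y side. The bar goes on 10 mm beyond the post (top 24 mm above the bench); the fixed wooden bed below (12 mm tall, 30 mm wide) reaches dock y=187 mm.
- barrel: Black grenadilla clarinet barrel with nickel rings standing upright, 34 mm in diameter, 66 mm tall, origin at the centre of its underside. Bystander on the right side of the dock.
- jar: Squat amber glass jar, 56 mm in diameter, 62 mm tall, origin at the centre of its underside. Bystander behind the dock's stop.
- seater: Pad-seating tool lying on the bench along its own x, 150 mm long and 24 mm thick, rosewood handle and flat steel tip, origin about mid-length. Bystander to the right of the barrel.
- driver: Small screwdriver lying on the bench, 150 mm long, along its own x. Bystander to the far left, near the vise.
There are look-alikes about, which are no part of the job. Leave any blue or turquoise look-alike of the case alone.

How it is judged:
On the way, in this order (a step that is already met when the one before it is completed fails the run):
1. the case stands home against the back stop (x of case in the frame of dock above -0.006 m and horizontal distance between case and dock below 0.014 m), for 0.2 s.
2. the keeper bolt is pushed fully across (value of joint keeper above 0.054 m), for 0.2 s.
At the end, for the whole second after the job is handed in: The case stands upright, at rest and square (within 0.1 rad) in the dock, its back within 6 mm of the back stop and its centre within 14 mm of the dock's, and the keeper bolt is across to within 6 mm of its full travel (all of step 1 and angle between the x axis of case and the x axis of dock, either way round below 0.1 rad and angle between case's own z axis and vertical below 0.04 rad and height (world z) of case below 0.005 m and linear speed of case below 0.01 m/s and value of joint keeper above 0.054 m); the robot touches nothing.
It fails at once if the case is tipped (angle between case's own z axis and vertical above 0.12 rad).
It fails at once if the case is lifted off the bench (height (world z) of case above 0.008 m).
It fails at once if the barrel is disturbed (distance of barrel from where it was at the start of the episode above 0.015 m or angle between barrel's own z axis and vertical above 0.3 rad).
It fails at once if the jar is disturbed (distance of jar from where it was at the start of the episode above 0.015 m or angle between jar's own z axis and vertical above 0.3 rad).
It fails at once if the pad-seating tool or the screwdriver is disturbed (distance of any of seater, driver from where it was at the start of the episode above 0.02 m).
It also fails if it takes over 56 s, if anything falls off the work surface, if the arm or the gripper's body presses on something with over 40 N, if the wrist force passes 120 N, or if a joint passes its speed limit or range.

ROBOT

A 6-joint arm with a two-finger parallel gripper is mounted at the origin on the work surface. World frame = base frame: x ahead of the robot, y to its left, z up, the work surface at z = 0. Lengths are in m, angles in rad, forces in N, time in s.
With the tool pointing down it reaches from about 0.25 to 0.775 m from the base axis. Payload 4 kg.
Tool frame: the origin (TCP) lies midway between the tips of the shut fingers; the grasp point (between the pads) lies 19 mm behind it; y points along the fingers, z is the direction in which the jaws open and shut, and the axes are right-handed (so a half turn about y gives the same grasp; the last joint's range is limited). The gripper opens to 94 mm and grips with 3 to 60 N. Pads are 16 mm wide; open, the fingers measure 119 mm over their backs; the gripper's body (75 mm by 177 mm) begins 78 mm behind the grasp point.
Start: joints at [1.02, 0.087, 1.371, -0, 1.684, -0.103], TCP at [0.238, 0.496, 0.206] pointing down, gripper open.
Joint ranges: [-3.1, 3.1], [-0.76, 2.03], [0.27, 2.55], [-1.08, 4.22], [0.17, 2.65], [-2.57, 2.57]. Speed limits (rad/s): [2.79, 2.79, 3.14, 3.14, 3.14, 3.14].

INTERFACE

Orientations are given as [roll, pitch, yaw] about the fixed x, y, z axes, in that order (R = Rz(yaw) Ry(pitch) Rx(roll)).
In Python, from bench import robot gives the robot as it stands.
- The arm moves only by the shell command python3 -m creep 'ROWS'. ROWS is JSON, a list of rows, each a list of 5 numbers: the shift along the tool's x, y, z scaled (see below), then the turn about the tool's y scaled (see below), then the gripper command: -1 is shut, 1 is fully open, values between are in proportion. A call has 1 to 20 rows; each row shifts and turns the commanded pose from where the row before left it, along the tool's axes as they then stand; what a row does not reach is not made up. The controller multiplies each number of a shift by 2.5 cm and each number of a turn by 0.12 rad. A row lasts 1/8 s, in which the tool goes at most 62.5 mm and 10.7 degrees, less where a joint would pass 70% of its speed; a pose out of reach is approached as far as the arm can. A call with a number of a shift or a turn outside -1 to 1 is refused whole. A call with a gripper value outside its range is refused whole. The fingers move at their own pace and stop on an object; the grip force is fixed at half the most. Time passes only in rows, so rows that do not move let the fingers close. It gives the time, the measured TCP pose, the force and the opening at its end, in the units of the state.
- robot.get_obs(): the state, without advancing time (a new reading comes with each control period).
- robot.snapshot(name): name is "scene" or "top" or "wrist"; returns a dict with "frame" (400x640x3 uint8, blue, green, red), "fx", "fy", "cx", "cy" (pixels), "world_from_camera" (4x4, takes a point from camera to world coordinates); the wrist camera has in their place "tool_from_camera" (4x4, takes a point from camera to tool coordinates, whose origin is the TCP and whose axes are the tool frame's). Camera axes: x right, y up, looking along -z (the intrinsics and any distortion apply to the point x, -y, -z); pixel columns grow to the right and rows downward; lengths in m; the calibration is good to about 2 mm. A picture is of the moment at which its call begins: read the wrist's pose just before it. There is no depth.
- robot.close_job(): hands the job in, once; it reports no verdict.
Trained networks look in the newest picture that a camera, given by its name, has taken for a name from the list of things; names that differ only in an ending like _2 or _b are one class to them, and where a whole thing is asked for, a point or a joint stands for the part that bears it (a point fixed in the world has none). Each returns a list of dicts, best first, with "p" (0 to 1); they miss things now and then, are a little off and sometimes report something else, mostly with a low value. They report only what shows in the picture. A call takes as long as a camera call. They do not tell look-alikes from the thing itself.
- robot.look_for(label, camera): "box" ([left, top, width, height] in pixels, round what is visible of it).
- robot.spot_point(label, camera): "centre" ([column, row] in pixels: a listed point, or the origin of a listed thing).
The state is a dict: "time": time; "joint_positions": joint angles; "qvel": joint speeds; "joint_torque": joint torques, N m; "tool_pos": TCP position; "ee_rot": TCP orientation; "wrist_force": force on the tool from outside, world axes, zero at the start; "wrist_torque": the same for the moment, N m; "width": finger opening in m.
Only numpy, scipy, OpenCV 4.12 (cv2) and the standard library are available. Lean on these libraries where they do the work, as an engineer would, in place of code of your own. Each camera call takes 0.05 s, during which the arm holds its last target. There are 200 camera calls.

## Working session

There is one attempt and no reset: what is moved stays moved. The work goes in short steps, Python scripts to look and compute and a shell command to move; the robot and the scene stay as the last step left them, time stands still between calls to the robot, and variables do not carry over. Pictures are saved under pics/ and viewed, on a budget of 10 in all, crops included, one or two more only if the job needs it, and the job is handed in when it is done.

```bash
ls; mkdir -p pics; python3 - <<'E'
from bench import robot
import cv2
o=robot.get_obs();print({k:o[k] for k in("time","tool_pos","ee_rot","width","wrist_force")})
for c in("scene","top"):
    s=robot.snapshot(c);cv2.imwrite(f"pics/{c}0.png",s["frame"])
    print(c,s["fx"],s["fy"],s["cx"],s["cy"],s["world_from_camera"],[k for k in s])
    for l in("case","dock","keeper","keeper_post","barrel","jar","seater","driver"):
        print(l,[(r["centre"],round(r["p"],2)) for r in robot.spot_point(l,c)[:3]],[(r["box"],round(r["p"],2)) for r in robot.look_for(l,c)[:3]])
E
```

```text
pics
{'time': 0.0, 'tool_pos': array([0.23785027, 0.49528837, 0.20432388]), 'ee_rot': array([-1.57297988e+00,  2.63310284e-04, -4.47787084e-01]), 'width': 0.09418891251638217, 'wrist_force': array([-0.16511519,  0.08236955, -0.68910361])}
scene 461.51955175333376 461.51955175333376 315.0218687311831 203.66373471175353 [[-0.41723131 -0.6693967   0.61467559  1.28125334]
 [ 0.90873368 -0.31548916  0.27325755  0.37810802]
 [ 0.01100578  0.67258802  0.73993528  0.90586597]
 [ 0.          0.          0.          1.        ]] ['frame', 'fx', 'fy', 'cx', 'cy', 'world_from_camera']
case [([318.6, 199.1], 0.75), ([385.5, 206.1], 0.71), ([272.8, 178.2], 0.63)] [([251.3, 127.2, 45.1, 65.3], 0.9), ([368.2, 154.5, 46.9, 69.1], 0.82)]
dock [] [([247.9, 209.5, 122.9, 70.1], 0.69)]Traceback (most recent call last):
  File "<stdin>", line 8, in <module>
ValueError: it knows: barrel, case, dock, driver, jar, keeper_post, seater
```

```bash
cat > h.py <<'E'
import numpy as np
from bench import robot
def ray2z(s,px,z):
    W=np.array(s["world_from_camera"]);u,v=px
    d=W[:3,:3]@np.array([(u-s["cx"])/s["fx"],-(v-s["cy"])/s["fy"],-1.]);o=W[:3,3]
    return o+d*(z-o[2])/d[2]
def proj(s,p):
    W=np.array(s["world_from_camera"]);c=W[:3,:3].T@(np.array(p,float)-W[:3,3])
    return np.array([s["cx"]+s["fx"]*c[0]/-c[2],s["cy"]-s["fy"]*c[1]/-c[2]])
E
python3 - <<'E'
from h import *
import cv2
for c in("scene","top"):
    s=robot.snapshot(c);cv2.imwrite(f"pics/{c}0.png",s["frame"])
    if c=="top":print(s["fx"],s["fy"],s["cx"],s["cy"],s["world_from_camera"])
    for l in("case","dock","keeper_post","barrel","jar","seater","driver"):
        z=0.044 if l=="keeper_post" else 0
        print(c,l,[(r["centre"],round(r["p"],2),ray2z(s,r["centre"],z)[:2].round(3)) for r in robot.spot_point(l,c)[:3]],[(r["box"],round(r["p"],2)) for r in robot.look_for(l,c)[:2]])
E
```

```text
scene case [([385.2, 211.0], 0.85, array([0.474, 0.221])), ([274.7, 178.7], 0.75, array([ 0.491, -0.097])), ([319.9, 202.1], 0.65, array([0.518, 0.053]))] [([367.7, 155.5, 45.7, 65.3], 0.95), ([254.3, 127.9, 39.3, 63.0], 0.93)]
scene dock [([286.9, 248.3], 0.96, array([0.692, 0.043]))] [([248.5, 209.0, 119.9, 73.1], 0.59), ([293.4, 155.7, 49.1, 61.3], 0.26)]
scene keeper_post [([355.3, 249.4], 0.53, array([0.656, 0.204]))] [([323.3, 237.9, 33.3, 24.6], 0.58)]
scene barrel [([239.9, 220.6], 0.71, array([ 0.664, -0.106]))] [([230.9, 197.6, 12.6, 30.1], 0.57), ([247.5, 208.7, 123.5, 72.7], 0.35)]
scene jar [([254.1, 279.4], 0.61, array([0.803, 0.015]))] [([243.1, 255.1, 25.8, 29.7], 0.93)]
scene seater [([217.0, 205.1], 0.83, array([ 0.644, -0.188]))] [([196.5, 182.6, 33.9, 35.0], 0.8)]
scene driver [([458.2, 212.4], 0.86, array([0.397, 0.396]))] [([440.9, 186.1, 16.9, 27.4], 0.66)]
415.0912143098054 415.0912143098054 318.810481904861 196.0997581485654 [[ 0.02988011  0.98667898 -0.15991175  0.41325133]
 [-0.99952534  0.0306951   0.00262818  0.04890108]
 [ 0.00750168  0.15975732  0.98712
[... 200 characters left out ...]
ray([0.457, 0.219]))] [([237.9, 226.6, 37.9, 41.7], 0.94), ([350.3, 217.0, 43.7, 46.3], 0.72)]
top dock [] [([251.9, 147.1, 95.2, 62.2], 0.63), ([262.7, 176.8, 33.5, 11.4], 0.6)]
top keeper_post [([268.4, 176.8], 0.69, array([0.663, 0.197]))] [([263.2, 177.7, 27.2, 6.6], 0.45), ([321.6, 125.6, 17.8, 22.0], 0.16)]
top barrel [([368.4, 177.8], 0.46, array([ 0.678, -0.106]))] [([362.9, 170.0, 14.5, 14.6], 0.5)]
top jar [([328.5, 138.4], 0.66, array([0.8  , 0.021]))] [([322.1, 126.6, 17.4, 21.7], 0.73)]
top seater [([396.9, 195.9], 0.57, array([ 0.624, -0.194]))] [([393.7, 167.1, 10.1, 48.0], 0.77)]
top driver [([394.1, 194.1], 0.58, array([ 0.63 , -0.185]))] [([187.6, 245.2, 31.3, 42.3], 0.85)]
```

View pics/scene0.png

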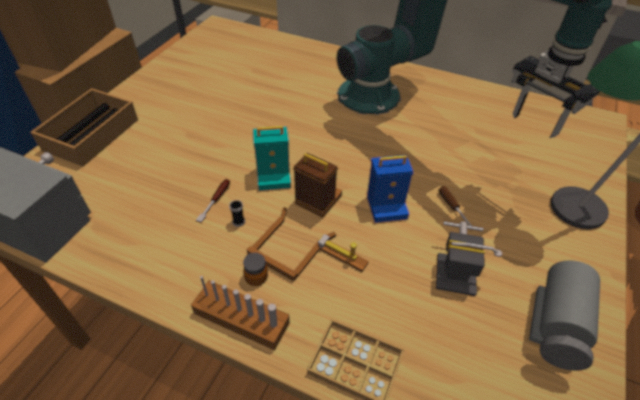

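View pics/top0.png

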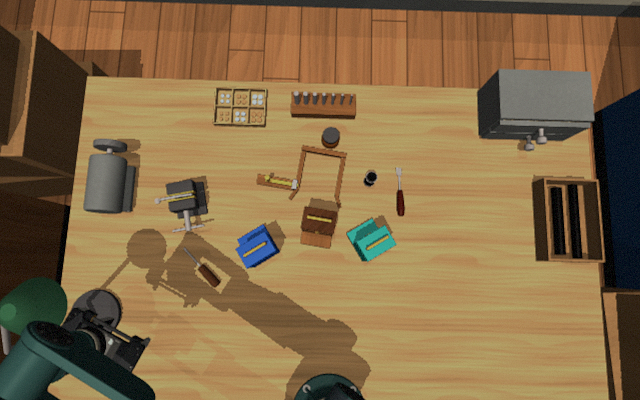

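Scene: the brown case at top-view (319,225) sits between blue (257,246) and teal (371,240) look-alikes. The dock U is at (320,175), with the keeper on its left at (278,182). I'll zoom in next.

```bash
python3 - <<'E'
import cv2
a=cv2.imread("pics/top0.png")[135:260,240:400]
cv2.imwrite("pics/top_crop.png",cv2.resize(a,None,fx=4.8,fy=4.8,interpolation=cv2.INTER_CUBIC))
E
```

```text
(no output)
```

View pics/top_crop.png

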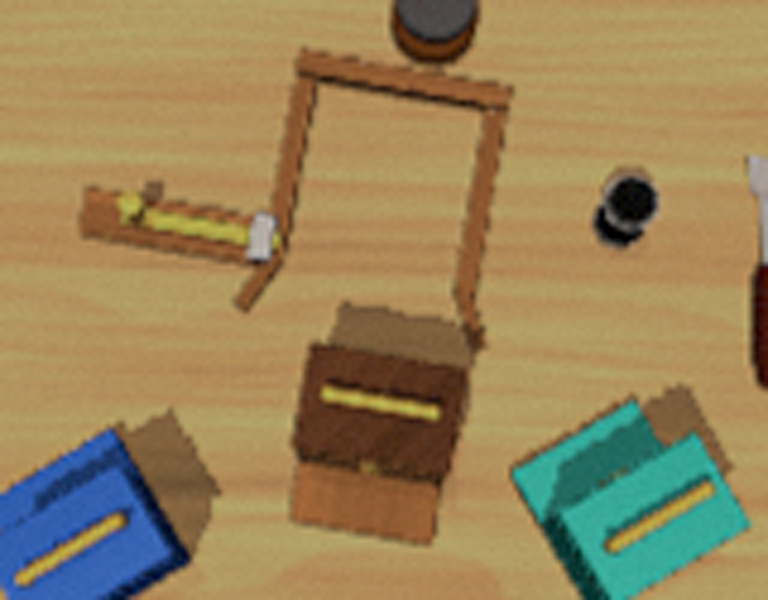

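```bash
cat > fit.py <<'E'
from h import *
from scipy.optimize import least_squares
def fit(s,obs,x0):
    def w(q,p): c,n=np.cos(q[2]),np.sin(q[2]); return [q[0]+c*p[0]-n*p[1],q[1]+n*p[0]+c*p[1],p[2]]
    f=lambda q:np.concatenate([proj(s,w(q,p))-px for p,px in obs])
    r=least_squares(f,x0,loss="soft_l1");return r.x,r.fun.reshape(-1,2).round(1)
E
python3 - <<'E'
from fit import *
s=robot.snapshot("top")
c=lambda x,y:np.array([240+(x+.5)/4.8-.5,135+(y+.5)/4.8-.5])
mm=lambda *a:np.array(a)/1000
dock=[(mm(-72,55,14),c(283,253)),(mm(-72,-55,14),c(456,293)),(mm(-108,-72,14),c(470,347)),(mm(-108,72,14),c(235,302)),(mm(48,55,0),c(317,84)),(mm(48,-55,0),c(487,109))]
case=[(mm(48,45,140),c(312,345)),(mm(48,-45,140),c(469,370)),(mm(-12,-45,140),c(445,483)),(mm(-12,45,140),c(293,457)),(mm(-48,45,24),c(292,517)),(mm(-48,-45,24),c(434,543))]
D=fit(s,dock,[.69,.04,0]);C=fit(s,case,[.52,.05,0]);print(D,C,sep="\n")
d=D[0];cc,n=np.cos(d[2]),np.sin(d[2]);R=np.array([[cc,-n],[n,cc]])
print("case in dock",R.T@(C[0][:2]-d[:2]),C[0][2]-d[2])
P=ray2z(s,c(130,208),.064)[:2];print("post top",P,R.T@(P-d[:2]))
E
```

```text
(array([ 0.70037075,  0.04273873, -0.16157481]), array([[-0.3,  0.3],
       [-0.7, -1.2],
       [-0.3,  0.2],
       [ 1.9,  0.5],
       [ 0.5, -0.9],
       [-0.2,  0.5]]))
(array([ 0.51037419,  0.04602856, -0.1381298 ]), array([[-0.2, -0. ],
       [-0.1,  0.3],
       [ 1.3, -1.3],
       [-0.1, -1.5],
       [-0.6,  1.3],
       [-0. ,  1. ]]))
case in dock [-0.18805113 -0.02731828] 0.02344500985488243
post top [0.65493465 0.19952019] [-0.07006615  0.14742998]
```

Dock is about (0.697, 0.043), yaw −0.16. The case is about (0.513, 0.047), yaw −0.14, roughly 27 mm off to the dock's right. I'll go above and behind the toe first.

```bash
python3 -m creep '[[0,0,0,-0.86,0.2],[0,0,0,-0.86,0.2],[0,0,0,-0.85,0.2],[0.6,0,-1,0,0.2],[0.6,0,-1,0,0.2],[0.6,0,-1,0,0.2],[0.6,0,-1,0,0.2],[0.6,0,-1,0,0.2],[0.6,0,-1,0,0.2],[0.6,0,-1,0,0.2],[0.6,0,-1,0,0.2],[0.6,0,-1,0,0.2],[0.6,0,-1,0,0.2],[0.6,0,-1,0,0.2],[0.6,0,-1,0,0.2],[0.6,0,-1,0,0.2],[0.6,0,-1,0,0.2],[0.6,0,-1,0,0.2],[0.6,0,-1,0,0.2]]'
python3 -m creep '[[0.6,0,-0.2,0,0.2],[0,0,0,0,0.2]]'
python3 - <<'E'
from h import *
import cv2
o=robot.get_obs();print(o["time"],o["tool_pos"],o["ee_rot"],o["width"])
s=robot.snapshot("wrist");cv2.imwrite("pics/w1.png",s["frame"]);print(s["tool_from_camera"],s["fx"],s["cx"],s["cy"])
E
```

```text
time: 4.18
tool_pos: [0.4205, 0.0654, 0.2056]
ee_rot: [-1.571, -0.0, -0.139]
wrist_force: [-1.2, -0.1, -0.4]
width: 0.0565
time: 4.42
tool_pos: [0.435, 0.0594, 0.2053]
ee_rot: [-1.57, 0.001, -0.14]
wrist_force: [0.1, 1.1, -0.4]
width: 0.0563
4.425 [0.43495409 0.05937971 0.20526286] [-1.57026460e+00  7.19919526e-04 -1.40253194e-01] 0.05625961048774401
[[ 6.23900850e-04 -9.67832547e-01 -2.51594457e-01 -7.30891098e-02]
 [-5.39195508e-04  2.51594144e-01 -9.67832680e-01 -1.79051173e-01]
 [ 9.99999660e-01  7.39490232e-04 -3.64881162e-04 -8.14722420e-04]
 [ 0.00000000e+00  0.00000000e+00  0.00000000e+00  1.00000000e+00]] 275.99035906496465 314.6921470153336 201.38502991979212
```

View pics/w1.png

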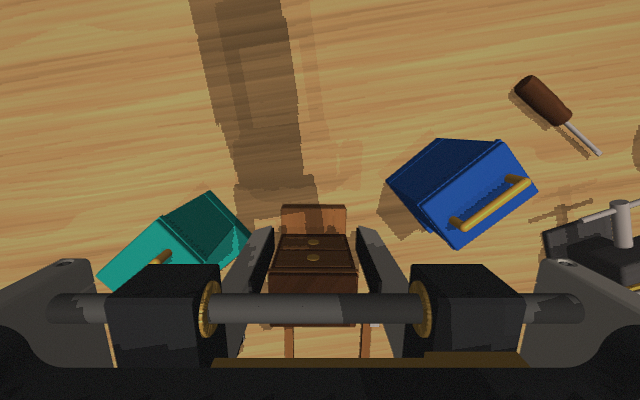

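The wrist view shows the toe's rear edge at row ~205, columns 281–346, parallel to the jaws and centred. Blue and teal are clear on either side.

```bash
cat >> h.py <<'E'
from scipy.spatial.transform import Rotation as Ro
def wrist(name=None):
    o=robot.get_obs();s=dict(robot.snapshot("wrist"))
    T=np.eye(4);T[:3,:3]=Ro.from_euler("xyz",o["ee_rot"]).as_matrix();T[:3,3]=o["tool_pos"]
    s["world_from_camera"]=T@np.array(s["tool_from_camera"]);return s,o
E
python3 - <<'E'
from fit import *
s,o=wrist()
mm=lambda *a:np.array(a)/1000
print(fit(s,[(mm(-48,45,24),(346.5,204.5)),(mm(-48,-45,24),(280.5,204.5)),(mm(-12,45,140),(355,268)),(mm(-12,-45,140),(269,268))],[.51,.05,-.14]))
for p in((346.5,204.5),(280.5,204.5)):print(ray2z(s,p,.024))
E
```

```text
(array([ 0.50407857,  0.0476649 , -0.14220239]), array([[ 0.3, -1.5],
       [-0.4, -1.6],
       [ 4.1,  1.1],
       [-2.1,  0.9]]))
[0.46498211 0.09844059 0.024     ]
[0.45250505 0.01002253 0.024     ]
```

```bash
python3 - <<'E'
from h import *
s,o=wrist();t=robot.snapshot("top")
R=Ro.from_euler("xyz",o["ee_rot"]).as_matrix()
f=lambda S,p:((R.T@(ray2z(S,p,.14)-o["tool_pos"]))[[0,2]]*1000).round()
c=lambda x,y:np.array([240+x/4.8,135+y/4.8])
print("tool x,z mm: blue wrist",f(s,(418,210)),f(s,(458,248)),"top",f(t,c(188,555)),f(t,c(115,430)))
print("teal wrist",f(s,(195,225)),"top",f(t,c(545,515)),f(t,c(610,600)))
E
```

```text
tool x,z mm: blue wrist [-1. 95.] [ 37. 136.] top [-3. 87.] [ 59. 140.]
teal wrist [  13. -113.] top [  52. -104.] [  12. -147.]
```

```bash
python3 -m creep '[[0,0,-0.32,0,0.2],[0,1,0,0,0.2],[0,1,0,0,0.2],[0,1,0,0,0.2],[0,1,0,0,0.2],[0,1,0,0,0.2],[0,1,0,0,0.2],[0,1,0,0,0.2],[0,0.6,0,0,0.2],[0,0,0,0,0.2]]'
python3 -m creep '[[0.25,0,0,0,0.2],[0.25,0,0,0,0.2],[0.2,0,0,0,0.2],[0.2,0,0,0,0.2],[0.2,0,0,0,0.2],[0.2,0,0,0,0.2]]'
```

```text
time: 5.88
tool_pos: [0.4323, 0.0513, 0.0146]
ee_rot: [-1.571, 0.002, -0.139]
wrist_force: [-1.1, -0.1, 0.0]
width: 0.0563
time: 6.62
tool_pos: [0.463, 0.0472, 0.0152]
ee_rot: [-1.571, 0.007, -0.139]
wrist_force: [-7.1, 0.3, 5.5]
width: 0.0564
```

```bash
python3 -m creep '[[0.2,0,0.08,0,0.2],[0.2,0,0.08,0,0.2],[0.2,0,0.08,0,0.2],[0.2,0,0.08,0,0.2],[0.2,0,0.08,0,0.2],[0.2,0,0.08,0,0.2]]'
python3 - <<'E'
from h import *
import cv2
t=robot.snapshot("top");a=cv2.resize(t["frame"][135:260,240:400],None,fx=4.8,fy=4.8,interpolation=cv2.INTER_CUBIC)
cv2.imwrite("pics/top2.png",a)
E
```

```text
time: 7.38
tool_pos: [0.4946, 0.0539, 0.015]
ee_rot: [-1.573, 0.006, -0.14]
wrist_force: [-6.2, -1.9, 5.1]
width: 0.0566
```

View pics/top2.png

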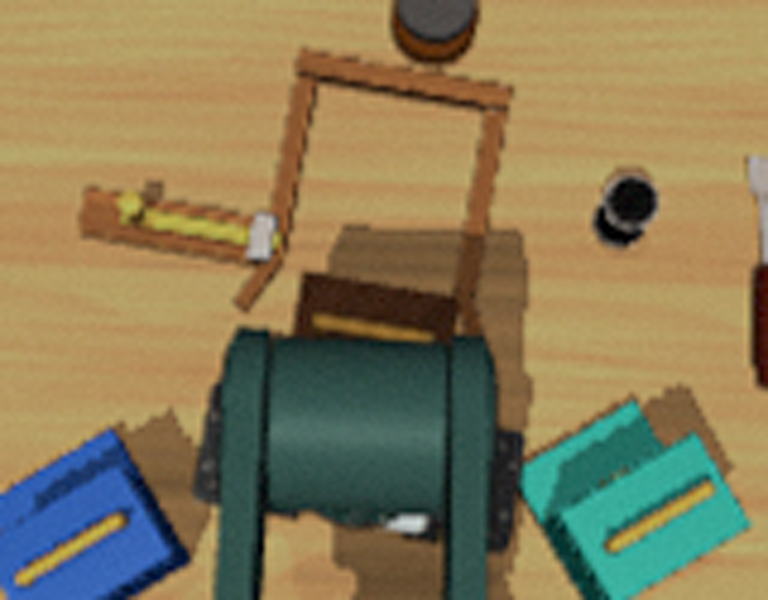

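The case front top edge runs (304,275)–(460,300) with the slope unchanged. I'll compute its dock-frame pose.

```bash
python3 - <<'E'
from h import *
t=robot.snapshot("top")
c=lambda x,y:np.array([240+(x+.5)/4.8-.5,135+(y+.5)/4.8-.5])
d=np.array([.697,.043]);a=-.161;R=np.array([[np.cos(a),-np.sin(a)],[np.sin(a),np.cos(a)]])
for pair in (((304,275),(460,300)),((312,345),(469,370))):
    p,q=[ray2z(t,c(*x),.14)[:2] for x in pair];v=p-q;yaw=np.arctan2(-v[0],v[1])
    m=(p+q)/2-.048*np.array([np.cos(yaw),np.sin(yaw)]);print(np.linalg.norm(v),m,yaw,R.T@(m-d),yaw-a)
E
```

```text
0.08951937258750839 [0.55048503 0.0512946 ] -0.12993704086728813 [-0.14594983 -0.0152998 ] 0.03106295913271187
0.0895561972470484 [0.51067013 0.04524225] -0.12831264338189155 [-0.1842796  -0.02765642] 0.032687356618108454
```

```bash
python3 -m creep '[[0.18,0,0.09,0,0.2],[0.18,0,0.09,0,0.2],[0.18,0,0.09,0,0.2],[0.18,0,0.09,0,0.2],[0.18,0,0.09,0,0.2],[0.18,0,0.07,0.1,0.2],[0.18,0,0.05,0.1,0.2]]'
python3 - <<'E'
from h import *
import cv2
t=robot.snapshot("top");a=cv2.resize(t["frame"][135:260,240:400],None,fx=4.8,fy=4.8,interpolation=cv2.INTER_CUBIC)
cv2.imwrite("pics/top3.png",a)
E
```

```text
time: 8.35
tool_pos: [0.5302, 0.0648, 0.0153]
ee_rot: [-1.57, 0.0, -0.164]
wrist_force: [-3.5, -1.0, -1.3]
width: 0.0568
```

View pics/top3.png

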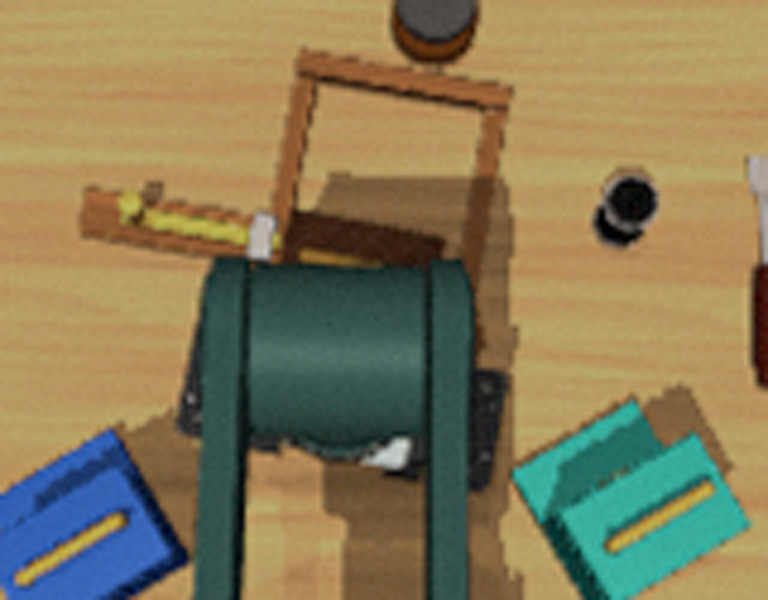

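Case is now about (−114, −1) mm in the dock frame, yaw ≈ +0.01, with its nose between the rails. Next, straight in.

```bash
python3 -m creep '[[0.25,0,0.01,0,0.2],[0.3,0,0.01,0,0.2],[0.3,0,0.01,0,0.2],[0.3,0,0.01,0,0.2],[0.3,0,0,0,0.2],[0.3,0,0,0,0.2],[0.3,0,0,0,0.2],[0.3,0,0,0,0.2],[0.3,0,0,0,0.2],[0.3,0,0,0,0.2],[0.3,0,0,0,0.2],[0.2,0,0,0,0.2]]'
python3 -m creep '[[0.1,0,0,0,0.2],[0.1,0,0,0,0.2],[0.1,0,0,0,0.2],[0.1,0,0,0,0.2]]'
```

```text
time: 9.9
tool_pos: [0.6158, 0.0511, 0.0155]
ee_rot: [-1.571, -0.0, -0.163]
wrist_force: [-3.6, 0.0, -1.3]
width: 0.0566
time: 10.4
tool_pos: [0.6252, 0.0496, 0.0155]
ee_rot: [-1.571, 0.0, -0.163]
wrist_force: [-2.3, 0.7, -1.4]
width: 0.0565
```

```bash
python3 -m creep '[[0.08,0,0,0,0.2],[0.08,0,0,0,0.2],[0.08,0,0,0,0.2]]'
python3 -m creep '[[0.08,0,0,0,0.2],[0.08,0,0,0,0.2]]'
python3 -m creep '[[0.08,0,0,0,0.2],[0.08,0,0,0,0.2]]'
```

```text
time: 10.78
tool_pos: [0.6312, 0.0486, 0.0155]
ee_rot: [-1.571, 0.0, -0.163]
wrist_force: [-3.4, 0.5, -0.9]
width: 0.0564
time: 11.02
tool_pos: [0.6352, 0.0479, 0.0155]
ee_rot: [-1.571, -0.0, -0.163]
wrist_force: [-3.0, 0.9, -1.4]
width: 0.0564
time: 11.28
tool_pos: [0.6391, 0.0473, 0.0155]
ee_rot: [-1.571, -0.0, -0.163]
wrist_force: [-3.2, 0.7, -2.0]
width: 0.0568
```

```bash
python3 -m creep '[[0.06,0,0,0,0.2],[0.06,0,0,0,0.2]]'
python3 -m creep '[[0.06,0,0,0,0.2],[0.06,0,0,0,0.2]]'
python3 -m creep '[[0.06,0,0,0,0.2],[0.06,0,0,0,0.2]]'
```

```text
time: 11.52
tool_pos: [0.6401, 0.047, 0.0153]
ee_rot: [-1.571, 0.005, -0.163]
wrist_force: [-8.6, 1.7, 2.2]
width: 0.0564
time: 11.78
tool_pos: [0.6402, 0.047, 0.0153]
ee_rot: [-1.572, 0.011, -0.163]
wrist_force: [-15.5, 1.0, 7.7]
width: 0.0563
time: 12.02
tool_pos: [0.6403, 0.0469, 0.0154]
ee_rot: [-1.572, 0.018, -0.163]
wrist_force: [-22.1, 1.4, 12.4]
width: 0.0567
```

Contact at 22 N with motion stopped at the expected depth, so the case is home. I'll retract, rise and go above the outer side of the post.

```bash
python3 -m creep '[[-0.4,0,0,0,0.2],[-0.8,0,0,0,0.2],[-0.8,0,0,0,0.2],[-0.6,0,0,0,0.2],[0,-1,0,0,-1],[0,-1,0,0,-1],[0,-1,0,0,-1],[0,-1,0,0,-1],[0,-1,0,0,-1],[0,-1,0,0,-1],[0,-1,0,0,-1],[0,-0.6,0,0,-1]]'
python3 -m creep '[[0.2,0,0.9,0,-1],[0.25,0,0.95,0,-1],[0.25,0,0.95,0,-1],[0.25,0,0.95,0,-1],[0.25,0,0.95,0,-1],[0.25,0,0.95,0,-1],[0.25,0,0.95,0,-1],[0.25,0,0.95,0,-1],[0,0,0,0,-1],[0,0,0,0,-1]]'
python3 - <<'E'
from h import *
import cv2
s,o=wrist();cv2.imwrite("pics/w4.png",s["frame"]);print(o["tool_pos"],[(r["centre"],r["p"],ray2z(s,r["centre"],.044)) for r in robot.spot_point("keeper_post","wrist")[:2]])
t=robot.snapshot("scene");print([(r["centre"],r["p"],ray2z(t,r["centre"],.044)) for r in robot.spot_point("keeper_post","scene")[:2]])
a=np.hstack([cv2.resize(s["frame"],None,fx=.6,fy=.6)[:,:],cv2.resize(t["frame"][130:290,220:400],None,fx=2,fy=1.5)]);cv2.imwrite("pics/m4.png",a);print(a.shape)
E
```

```text
time: 13.52
tool_pos: [0.5857, 0.0562, 0.2086]
ee_rot: [-1.57, -0.007, -0.164]
wrist_force: [0.6, 0.7, -0.6]
width: 0.0003
time: 14.78
tool_pos: [0.6621, 0.2352, 0.204]
ee_rot: [-1.572, 0.002, -0.163]
wrist_force: [-0.2, 0.8, 0.1]
width: 0.0005
[0.66210792 0.23519457 0.20401418] [([284.0, 189.6], 0.79, array([0.65519771, 0.19638895, 0.044     ])), ([189.9, 229.1], 0.48, array([0.68694201, 0.06536499, 0.044     ]))]
[([353.3, 250.2], 0.65, array([0.65979371, 0.20070588, 0.044     ]))]
(240, 744, 3)
```

View pics/m4.png

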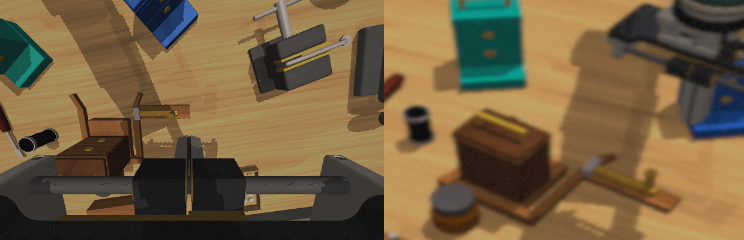

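The case sits square in the dock. The post is at about (0.657, 0.199), and the tool is 36 mm outside it. Descend and push.

```bash
python3 -m creep '[[0,1,0,0,-1],[0,1,0,0,-1],[0,1,0,0,-1],[0,1,0,0,-1],[0,1,0,0,-1],[0,1,0,0,-1],[0,0.5,0,0,-1],[0,0,0,0,-1]]'
python3 -m creep '[[0,0,-0.3,0,-1],[0,0,-0.3,0,-1],[0,0,-0.2,0,-1],[0,0,-0.2,0,-1]]'
python3 -m creep '[[0,0,-0.2,0,-1],[0,0,-0.2,0,-1],[0,0,-0.2,0,-1],[0,0,-0.2,0,-1],[0,0,-0.2,0,-1],[0,0,-0.2,0,-1]]'
```

```text
time: 15.98
tool_pos: [0.662, 0.2342, 0.0421]
ee_rot: [-1.572, 0.002, -0.164]
wrist_force: [-0.2, 0.7, 0.4]
width: 0.0002
time: 16.48
tool_pos: [0.6592, 0.2102, 0.0442]
ee_rot: [-1.569, -0.002, -0.163]
wrist_force: [0.1, 1.4, 1.0]
width: 0.0003
time: 17.23
tool_pos: [0.6536, 0.1801, 0.0429]
ee_rot: [-1.571, -0.0, -0.163]
wrist_force: [2.2, 0.7, 1.3]
width: 0.0008
```

```bash
python3 -m creep '[[0,0,-0.15,0,-1],[0,0,-0.15,0,-1],[0,0,-0.15,0,-1]]'
python3 -m creep '[[0,0,-0.1,0,-1],[0,0,-0.1,0,-1],[0,0,-0.1,0,-1]]'
python3 -m creep '[[0,0,-0.08,0,-1],[0,0,-0.08,0,-1],[0,0,-0.08,0,-1]]'
```

```text
time: 17.6
tool_pos: [0.6517, 0.1691, 0.0429]
ee_rot: [-1.571, 0.0, -0.163]
wrist_force: [3.0, 1.2, 0.1]
width: 0.0006
time: 17.98
tool_pos: [0.6511, 0.1654, 0.0431]
ee_rot: [-1.564, -0.001, -0.162]
wrist_force: [3.9, 10.7, -1.4]
width: 0.0001
time: 18.35
tool_pos: [0.651, 0.1652, 0.0434]
ee_rot: [-1.554, -0.003, -0.16]
wrist_force: [7.3, 21.0, -3.9]
width: 0.0002
```

It stopped firmly where full travel was predicted (y≈0.166). I'll back off, rise and check.

```bash
python3 -m creep '[[0,0,0.4,0,-1],[0,0,0.8,0,-1],[0,0,0.6,0,-1],[0,-1,0,0,-1],[0,-1,0,0,-1],[0,-1,0,0,-1],[0,-1,0,0,-1],[0,-1,0,0,-1],[0,-1,0,0,-1],[0,-1,0,0,-1],[-1,0,0.8,0,-1],[-1,0,1,0,-1],[-1,0,1,0,-1],[-1,0,1,0,-1],[-1,0,1,0,-1],[-1,0,1,0,-1],[-1,0,1,0,-1],[0,0,0,0,-1]]'
python3 - <<'E'
from h import *
import cv2
t=robot.snapshot("top");a=cv2.resize(t["frame"][135:225,240:370],None,fx=4.6,fy=4.6,interpolation=cv2.INTER_CUBIC)
print([(r["centre"],r["p"],ray2z(t,r["centre"],.044)) for r in robot.spot_point("keeper_post","top")[:2]])
s=robot.snapshot("scene");print([(r["centre"],r["p"],ray2z(s,r["centre"],.044)) for r in robot.spot_point("keeper_post","scene")[:2]])
print([(r["centre"],r["p"],ray2z(s,r["centre"],0)) for r in robot.spot_point("case","scene")[:3]])
cv2.imwrite("pics/top5.png",a);print(a.shape)
E
```

```text
time: 20.6
tool_pos: [0.5102, 0.3986, 0.218]
ee_rot: [-1.571, 0.0, -0.16]
wrist_force: [0.8, 0.8, -0.2]
width: 0.0003
[]
[([330.7, 238.8], 0.61, array([0.65140753, 0.14010557, 0.044     ]))]
[([273.5, 180.9], 0.9, array([ 0.50030247, -0.09619931,  0.        ])), ([386.2, 209.0], 0.85, array([ 4.66131382e-01,  2.20908452e-01, -1.11022302e-16])), ([282.5, 251.8], 0.74, array([ 7.05403031e-01,  3.80565677e-02, -1.11022302e-16]))]
(414, 598, 3)
```

View pics/top5.png

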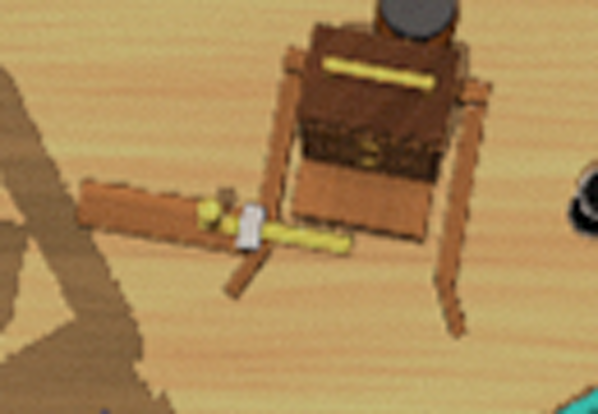

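```bash
python3 - <<'E'
from fit import *
s=robot.snapshot("top")
c=lambda x,y:np.array([240+(x+.5)/4.6-.5,135+(y+.5)/4.6-.5])
mm=lambda *a:np.array(a)/1000
C=fit(s,[(mm(-48,45,24),c(291,215)),(mm(-48,-45,24),c(422,240)),(mm(-12,45,140),c(302,124)),(mm(-12,-45,140),c(442,150)),(mm(48,45,140),c(314,26)),(mm(48,-45,140),c(467,47))],[.69,.04,-.16])
D=fit(s,[(mm(-72,55,14),c(262,250)),(mm(-72,-55,14),c(437,280)),(mm(-108,-72,14),c(452,336)),(mm(-108,72,14),c(227,295))],[.69,.04,-.16])
print(C,D,sep="\n")
d=D[0];k,n=np.cos(d[2]),np.sin(d[2]);print(np.array([[k,n],[-n,k]])@(C[0][:2]-d[:2]),C[0][2]-d[2])
E
```

```text
(array([ 0.69574209,  0.04302006, -0.1561295 ]), array([[ 0. ,  0.2],
       [ 0.9,  0.3],
       [-1.1, -0.8],
       [ 0.6, -0.5],
       [ 0.4, -0.1],
       [-1. ,  1.2]]))
(array([ 0.69772843,  0.04511736, -0.14973423]), array([[ 1.1, -0.2],
       [-1.2, -0.3],
       [-1. ,  0.1],
       [ 1. ,  0.5]]))
[-0.00165125 -0.00237014] -0.006395272815650943
```

Home (−2 mm, −2 mm), square to within 0.01 rad, and the bolt is across. Handing in.

```bash
python3 -c "
from bench import robot
print(robot.close_job())"
```

```text
the job is handed in; nothing more can be done
None
```

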